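Check a trolley brake lever against its stop

TASK

Check the long brake lever (the one with the ball end) on its handlebar stand: with the backs (outside) of the fingers, press it gently in towards the bar until it comes up against its stop and hold it there for about a second, without touching the rubber grip of the bar or reaching into the gap between. Then ease it all the way back out under the fingers, not letting it snap, and move clear; leave the short lever and the loose things on the bench alone.

Things in the scene. Friction and masses are not known exactly. Their poses are not given: they have to be found in the camera images.
- long_holder: Grey bench stand, bolted down (plate 110 x 130 mm), holding a level handlebar end with the 145 mm lever, bar axis 140 mm above the bench. Origin: bench level under the bar's middle; y along the bar towards the lever's pivot, z up, x the way the lever is pressed. Lever bracket: y 62 to 88, x down to -48, z 127 to 153 mm.
- long_grip: Black rubber grip of that bar, which the lever is squeezed towards: 30 mm diameter (36 mm collar at the open end), y from -116 to +56 mm, axis 140 mm above the bench. Same origin and axes as long_holder.
- long_pivot (a point): Pivot (vertical axis) of the 145 mm lever, at x -40, y +75, z 140 mm in the holder's frame, at the blade's mid height; axes as the holder's.
- long_press (a point): Point on the 145 mm lever's outer face (away from the bar), 100 mm along the blade from the pivot, at mid height; moves and turns with the lever, axes as the holder's at joint 0.
- long_lever (a joint): 145 mm aluminium lever, blade 10 thick, 14 mm high, 18 mm ball at its tip. 0 rad: at rest, blade from pivot to holder's -y, splayed 0.25 rad to -x. Grows as pressed; solid stop at 0.31 (12 to 18 mm of air to the grip, 8 at the ball). Spring 0.3 Nm at rest, 0.8 at the stop (3 to 8 N at 100 mm from the pivot); let go, it snaps out at over 5 rad/s.
- short_holder: Grey bench stand, bolted down (plate 110 x 130 mm), holding a level handlebar end with the 90 mm lever, bar axis 140 mm above the bench. Origin: bench level under the bar's middle; y along the bar towards the lever's pivot, z up, x the way the lever is pressed. Lever bracket: y 62 to 88, x down to -48, z 127 to 153 mm.
- short_grip: Black rubber grip of that bar, which the lever is squeezed towards: 30 mm diameter (36 mm collar at the open end), y from -116 to +56 mm, axis 140 mm above the bench. Same origin and axes as short_holder.
- short_pivot (a point): Pivot (vertical axis) of the 90 mm lever, at x -40, y +75, z 140 mm in the holder's frame, at the blade's mid height; axes as the holder's.
- short_press (a point): Point on the 90 mm lever's outer face (away from the bar), 70 mm along the blade from the pivot, at mid height; moves and turns with the lever, axes as the holder's at joint 0.
- short_lever (a joint): 90 mm aluminium lever, blade 10 thick, 14 mm high. 0 rad: at rest, blade from pivot to holder's -y, splayed 0.25 rad to -x. Grows as pressed; solid stop at 0.31 (14 to 18 mm of air to the grip). Spring 0.3 Nm at rest, 0.8 at the stop (3 to 8 N at 100 mm from the pivot); let go, it snaps out at over 5 rad/s.
- oil_bottle: White plastic bottle with a black cap, loose, 40 mm diameter, 110 mm high, standing on the bench. Origin: centre of its underside. Bystander.
- spanner: Steel spanner lying on the bench, loose, 160 mm long. Origin under its middle, x along it. Bystander.
- bush: Brass bush, loose, ring 42 mm outside, 25 mm high, standing flat. Origin: centre of its underside. Bystander.

How it is judged:
By the outcome, as a careful person would: the job done as asked, in the order asked, and still so for the second after the job is handed in, with the robot touching nothing.
It also fails if it takes over 42 s, if anything falls off the work surface, if the arm or the gripper's body presses on something with over 40 N, if the wrist force passes 120 N, or if a joint passes its speed limit or range.

ROBOT

A 7-joint arm with a two-finger parallel gripper is mounted at the origin on the work surface. World frame = base frame: x ahead of the robot, y to its left, z up, the work surface at z = 0. Lengths are in m, angles in rad, forces in N, time in s.
With the tool pointing down it reaches from about 0.4 to 0.9 m from the base axis. Payload 5.6 kg.
Tool frame: the origin (TCP) lies midway between the tips of the shut fingers; the grasp point (between the pads) lies 19 mm behind it; z points along the fingers, y is the line along which they close (so a half turn about z gives the same grasp; the last joint's range is limited). The gripper opens to 92 mm and grips with 3 to 60 N. Pads are 20 mm wide; open, the fingers measure 128 mm over their backs; the gripper's body (75 mm by 189 mm) begins 69 mm behind the grasp point.
Start: joints at [-1.187, 0.468, -0.012, 1.603, 0.006, 1.071, -0.056], TCP at [0.269, 0.592, 0.215] pointing down, gripper open.
Joint ranges: [-2.53, 2.53], [-0.31, 2.02], [-1.57, 1.55], [0.28, 2.44], [-1.29, 4.43], [0.15, 1.84], [-2.92, 2.92]. Speed limits (rad/s): [2.57, 2.57, 3.14, 3.14, 3.14, 3.14, 3.14].

INTERFACE

Orientations are given as a 3x3 rotation matrix whose columns are the frame's x, y, z axes.
In Python, from station import env, effector, solver, viewer, workorder, search_frame, tip_of gives the robot as it stands. Calls block until the motion is done:
- env.reach(position, orientation): joint-space move of the TCP to a pose.
- env.movel(position, frame=None, rate=0.15): straight line of the TCP; frame=None keeps the orientation; rate is the mean speed in m/s.
- env.goto_joints(angles): joint-space move.
- effector.release() and effector.grasp(squeeze=None): open the fingers fully, or close them until they stop; squeeze is the grip in N (None keeps the last).
- env.pause(seconds).
- solver.inverse_kinematics(position, orientation): joint angles nearest the present ones, or None.
- env.sense(): the state.
- viewer.read_camera(name): name is "scene" or "top"; returns (picture, depth): 480x640x3 uint8, red, green, blue; 480x640 float32, m along the optical axis (not along the pixel's ray), 0 where there is no reading.
- viewer.camera_info(name): a dict with "intrinsics" (3x3 intrinsics, pixels), "eye" and "rotation" of the camera in the world. Camera axes: x right, y up, looking along -z (the intrinsics and any distortion apply to the point x, -y, -z); pixel columns grow to the right and rows downward; lengths in m; the calibration is good to about 2 mm. A picture is of the moment at which its call begins. camera_info takes no time and is no camera call.
A pose or a line that the arm cannot do raises env.PlanningError and nothing moves.
- workorder.finish_job(): hands the job in; it is judged then, once.
Trained networks look in the newest picture that a camera, given by its name, has taken for a name from the list of things; names that differ only in an ending like _2 or _b are one class to them, and where a whole thing is asked for, a point or a joint stands for the part that bears it (a point fixed in the world has none). Each returns a list of dicts, best first, with "score" (0 to 1); they miss things now and then, are a little off and sometimes report something else, mostly with a low value. They report only what shows in the picture. A call takes as long as a camera call.
- search_frame(camera, name): "at" ([x, y, z] in m, in world coordinates, good to about 4 mm: the middle of the surface that is visible of it).
- tip_of(camera, name): "at" ([x, y, z] in m, in world coordinates, good to about 4 mm: a listed point, or the origin of a listed thing).
The state is a dict: "t": time; "joint_positions": joint angles; "joint_velocities": joint speeds; "tau": joint torques, N m; "ee_pos": TCP position; "tcp_rot": TCP orientation; "wrist_force": force on the tool from outside, world axes, zero at the start; "moment": the same for the moment, N m; "gripper_width": finger opening in m; "grasp_force": force on a finger pad.
Only numpy, scipy, OpenCV 4.12 (cv2) and the standard library are available. Lean on these libraries where they do the work, as an engineer would, in place of code of your own. Each camera call takes 0.05 s, during which the arm holds its last target. There are 200 camera calls.

## Working session

There is one attempt and no reset: what is moved stays moved. The work goes in short steps, each a Python script; the robot and the scene stay as the last script left them, time stands still between calls to the robot, and variables do not carry over. Pictures are saved under pics/ and viewed, at most 10 in all, crops included, and the job is handed in when it is done.

```bash
mkdir -p pics; ls
python3 - <<'E'
from station import *
import cv2,numpy as np
for c in ("scene","top"):
    p,d=viewer.read_camera(c); cv2.imwrite(f"pics/{c}0.png",p[:,:,::-1])
    np.save(f"{c}_d.npy",d)
    i=viewer.camera_info(c); print(c,i)
    for n in ("long_holder","long_pivot","long_press","short_holder","short_pivot","short_press","oil_bottle","spanner","bush"):
        print(n,[(np.round(r["at"],3).tolist(),round(r["score"],2)) for r in tip_of(c,n)][:3])
    for n in ("long_grip","long_lever"):
        print(n,[(np.round(r["at"],3).tolist(),round(r["score"],2)) for r in search_frame(c,n)][:3])
s=env.sense();print(s["t"],s["gripper_width"],s["tcp_rot"])
E
```

```text
pics
scene {'intrinsics': array([[530.53315467,   0.        , 319.29811444],
       [  0.        , 530.53315467, 242.08855092],
       [  0.        ,   0.        ,   1.        ]]), 'eye': array([0.94525505, 0.78798858, 0.70695826]), 'rotation': array([[-0.88652574, -0.26156203,  0.38165092],
       [ 0.46265139, -0.49208344,  0.7374331 ],
       [-0.00508041,  0.83032475,  0.55725667]])}
long_holder [([0.583, 0.209, 0.001], 0.9)]
long_pivot [([0.521, 0.273, 0.14], 0.79)]
long_press [([0.523, 0.172, 0.14], 0.76)]
short_holder [([0.568, -0.189, -0.0], 0.96)]
short_pivot [([0.514, -0.126, 0.141], 0.88)]
short_press [([0.508, -0.196, 0.142], 0.45)]
oil_bottle [([0.367, 0.032, -0.002], 0.71)]
spanner [([0.355, 0.21, 0.002], 0.98)]
bush [([0.732, -0.01, 0.003], 0.78)]
long_grip [([0.595, 0.191, 0.153], 0.8)]
long_lever [([0.527, 0.193, 0.145], 0.73)]
top {'intrinsics': array([[500.79433022,   0.        , 325.17822191],
       [  0.        , 500.79433022, 241.71073083],
       [  0.        ,   0.        ,   1.        ]]), 'eye': array([0.35030128, 0.02144616, 1.16180065]), 'rotation': array([[-0.02173915,  0.9818831 , -0.18823652],
       [-0.99964877, -0.01849343,  0.01898211],
       [ 0.01515707,  0.18858306,  0.98194027]])}
long_holder [([0.578, 0.207, -0.0], 0.96)]
long_pivot [([0.525, 0.276, 0.141], 0.96)]
long_press [([0.52, 0.168, 0.139], 0.85)]
short_holder [([0.574, -0.187, -0.0], 0.82)]
short_pivot [([0.368, 0.038, 0.006], 0.75), ([0.508, -0.121, 0.143], 0.6)]
short_press [([0.507, -0.193, 0.139], 0.49)]
oil_bottle [([0.367, 0.036, 0.006], 0.5)]
spanner [([0.363, 0.21, 0.002], 0.94)]
bush [([0.729, -0.016, -0.001], 0.76)]
long_grip [([0.583, 0.175, 0.154], 0.68)]
long_lever [([0.525, 0.192, 0.144], 0.65)]
1.2 0.09174290104980408 [[-9.10275221e-01  4.14003648e-01  3.77527344e-05]
 [ 4.14003648e-01  9.10275222e-01 -5.59147538e-06]
 [-3.66802699e-05  1.05399883e-05 -9.99999999e-01]]
```

View pics/scene0.png

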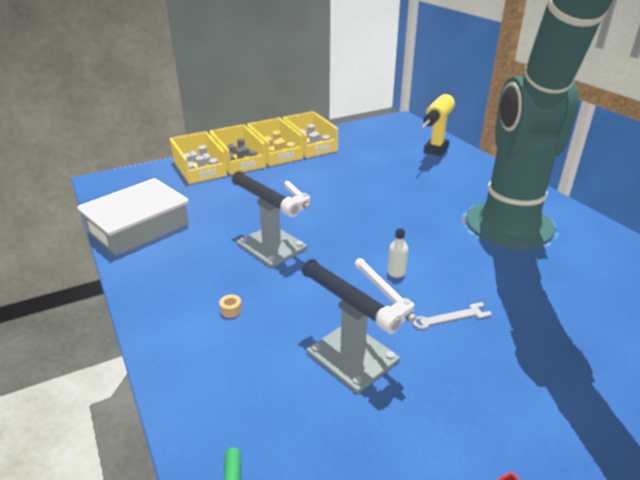

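View pics/top0.png

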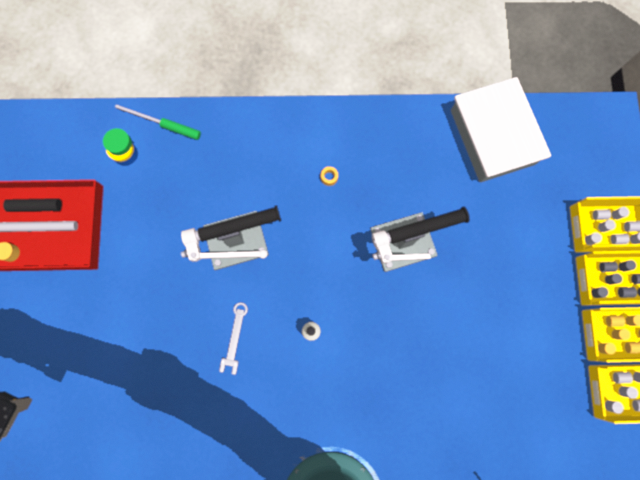

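```bash
cat > h.py <<'E'
import numpy as np
from station import *
def cloud(c,d):
    i=viewer.camera_info(c);K=i["intrinsics"]
    v,u=np.nonzero(d>0);z=d[v,u]
    P=np.c_[(u-K[0,2])/K[0,0]*z,-(v-K[1,2])/K[1,1]*z,-z]
    return P@i["rotation"].T+i["eye"],u,v
E
python3 - <<'E'
from h import *
import cv2
for c in("top","scene"):
    P,u,v=cloud(c,np.load(c+"_d.npy"))
    # bar/grip top ridge and lever top, by y bins
    m=(P[:,2]>.135)&(P[:,2]<.165)&(P[:,0]>.46)&(P[:,0]<.66)&(P[:,1]>.05)&(P[:,1]<.34)
    Q=P[m];print(c,len(Q))
    for y in np.arange(.07,.33,.02):
        q=Q[abs(Q[:,1]-y)<.01]
        h=np.histogram(q[:,0],np.arange(.48,.641,.005))[0]
        print(round(y,2),h.tolist())
E
```

```text
top 2036
0.07 [0, 0, 0, 0, 0, 0, 0, 0, 0, 0, 0, 0, 0, 0, 0, 0, 0, 0, 0, 0, 0, 0, 0, 0, 0, 0, 0, 0, 0, 0, 0, 0]
0.09 [0, 0, 0, 0, 0, 0, 0, 0, 0, 0, 0, 0, 0, 0, 0, 0, 0, 0, 0, 0, 0, 0, 7, 7, 7, 5, 4, 0, 0, 0, 0, 0]
0.11 [0, 0, 0, 0, 0, 0, 0, 0, 0, 0, 0, 0, 0, 0, 0, 0, 0, 0, 0, 0, 0, 0, 26, 29, 24, 23, 18, 18, 6, 1, 0, 0]
0.13 [0, 0, 0, 0, 0, 0, 0, 19, 20, 19, 3, 0, 0, 0, 0, 0, 0, 0, 0, 0, 1, 24, 29, 23, 26, 19, 15, 3, 0, 0, 0, 0]
0.15 [0, 0, 0, 0, 0, 0, 0, 12, 27, 19, 0, 0, 0, 0, 0, 0, 0, 0, 0, 3, 27, 25, 25, 22, 15, 16, 4, 0, 0, 0, 0, 0]
0.17 [0, 0, 0, 0, 0, 0, 0, 11, 28, 10, 0, 0, 0, 0, 0, 0, 0, 0, 6, 26, 26, 28, 21, 22, 13, 3, 0, 0, 0, 0, 0, 0]
0.19 [0, 0, 0, 0, 0, 0, 0, 11, 28, 11, 0, 0, 0, 0, 0, 0, 0, 5, 29, 23, 28, 21, 20, 16, 1, 0, 0, 0, 0, 0, 0, 0]
0.21 [0, 0, 0, 0, 0, 0, 0, 20, 19, 18, 0, 0, 0, 0, 0, 0, 4, 30, 28, 23, 25, 18, 12, 1, 0, 0, 0, 0, 0, 0, 0, 0]
0.23 [0, 0, 0, 0, 0, 0, 0, 17, 22, 14, 0, 0, 0, 0, 0, 9, 32, 25, 27, 23, 19, 12, 0, 0, 0, 0, 0, 0, 0, 0, 0, 0]
0.25 [0, 0, 0, 0, 0, 0, 0, 18, 24, 10, 0, 0, 0, 0, 7, 30, 28, 23, 23, 18, 10, 0, 0, 0, 0, 0, 0, 0, 0, 0, 0, 0]
0.
[... 1049 characters left out ...]
, 27, 31, 55, 34, 0, 0, 0, 0, 0, 0, 0]
0.21 [0, 0, 0, 0, 0, 0, 0, 5, 20, 52, 0, 0, 0, 0, 0, 0, 0, 0, 11, 21, 28, 31, 57, 29, 0, 0, 0, 0, 0, 0, 0, 0]
0.23 [0, 0, 0, 0, 0, 0, 0, 4, 22, 47, 0, 0, 0, 0, 0, 0, 1, 11, 17, 29, 40, 60, 26, 0, 0, 0, 0, 0, 0, 0, 0, 0]
0.25 [0, 0, 0, 0, 0, 0, 0, 6, 18, 44, 0, 0, 0, 0, 1, 2, 12, 25, 30, 39, 64, 21, 0, 0, 0, 0, 0, 0, 0, 0, 0, 0]
0.27 [0, 0, 0, 0, 0, 0, 3, 15, 22, 27, 16, 17, 20, 10, 8, 15, 20, 28, 39, 63, 24, 0, 0, 0, 0, 0, 0, 0, 0, 0, 0, 0]
0.29 [0, 0, 0, 0, 0, 0, 2, 18, 30, 34, 52, 34, 22, 25, 34, 37, 55, 56, 67, 63, 2, 0, 0, 0, 0, 0, 0, 0, 0, 0, 0, 0]
0.31 [0, 0, 0, 0, 0, 0, 0, 0, 0, 5, 1, 0, 0, 0, 0, 0, 0, 4, 4, 0, 0, 0, 0, 0, 0, 0, 0, 0, 0, 0, 0, 0]
```

The scene picture shows the long lever from about (405,305) to its ball at (360,263). In the top picture the same stand spans about (185–280, 210–265), and the blade lies almost exactly along world −y at x≈0.523. The bar is yawed about 0.25 rad. Next I'll shut the fingers and approach from outside.

```bash
cat >> h.py <<'E'
PIV=np.array([.523,.274]); Z=.116
def pose(th,gap,phi0=0.0,r=.1):
    "TCP pose with the finger back `gap` m off the outer face at lever angle th"
    a=th+phi0; n=np.array([np.cos(a),np.sin(a)]); l=np.array([np.sin(a),-np.cos(a)])
    p=PIV+r*l-n*(.005+.018+gap)
    x=np.cross([n[0],n[1],0],[0,0,-1])
    return np.r_[p,Z],np.c_[x,[n[0],n[1],0],[0,0,-1]]
E
python3 - <<'E'
from h import *
import cv2
effector.grasp(30)
p,R=pose(0,.03); up=p+[0,0,.12]
env.reach(up,R); env.movel(p,R,rate=.12)
s=env.sense();print(s["t"],s["ee_pos"],s["wrist_force"],s["gripper_width"],s["joint_positions"])
p,R=pose(0,.010); env.movel(p,R,rate=.05)
s=env.sense();print(s["t"],s["ee_pos"],s["wrist_force"],s["moment"])
im,d=viewer.read_camera("scene"); cv2.imwrite("pics/s1.png",cv2.resize(im[200:400,250:500,::-1],(750,600)))
im,d=viewer.read_camera("top"); cv2.imwrite("pics/t1.png",cv2.resize(im[160:310,140:340,::-1],(800,600)))
print([(r["at"],r["score"]) for r in tip_of("scene","long_press")],env.sense()["t"])
E
```

```text
5.4 [0.47052165 0.17419614 0.11657613] [ 0.33308262 -0.49486526 -0.73062196] 0.0007406177058790699 [-0.73462386  0.3632524   0.37634152  2.06437523 -0.19389235  0.74560008
 -0.23771663]
5.95 [0.4900296  0.17384706 0.11585448] [-1.33412215 -0.5236008   0.6842852 ] [-0.08670655  0.10225205 -0.00509942]
[([0.5194, 0.1752, 0.1376], 0.97), ([0.5674, -0.1907, -0.0002], 0.74)] 6.1
```

View pics/s1.png

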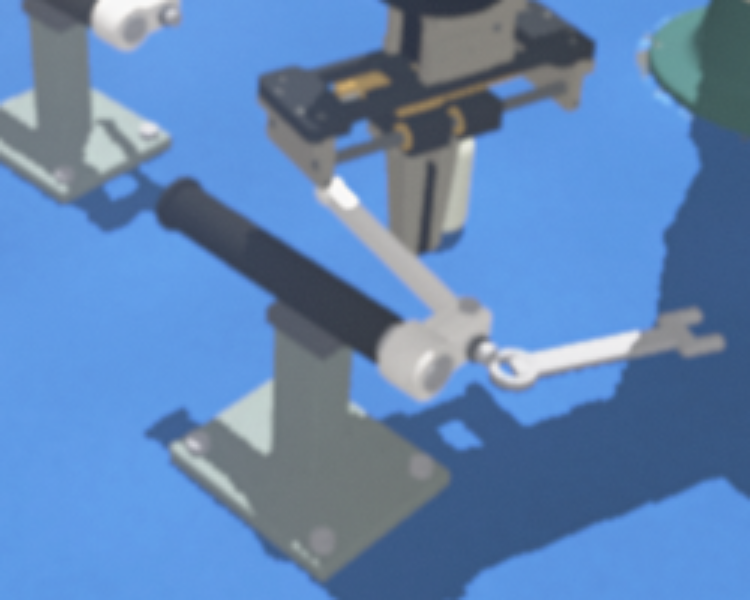

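The picture shows the shut fingers (about (425,200) in the crop) just outside the blade's middle. The gripper body is above and clear of the grip. Next I'll press in force-watched steps, hold, and ease out.

```bash
cat > press.py <<'E'
from h import *
import cv2
def F(k=4):
    w=[]
    for _ in range(k): env.pause(.02); w.append(env.sense()["wrist_force"])
    return np.mean(w,0)
f0=F(8); log=[]
def force(n): return -(F()-f0)@n
def step(th,gap,rate):
    p,R=pose(th,gap); env.movel(p,R,rate=rate); return force(R[:,1])
for g in (.006,.003,0): print("gap",g,round(step(0,g,.03),2))
th=0.;hit=False
while th<.375:
    th+=.02 if th<.24 else .006
    f=step(th,0,.03); s=env.sense(); log.append((round(th,3),round(f,1)))
    if f>13: hit=True;break
print(log,hit,s["t"],s["ee_pos"],pose(th,0)[0])
if hit:
    env.pause(.5)
    im,d=viewer.read_camera("top"); cv2.imwrite("pics/t2.png",cv2.resize(im[160:310,140:340,::-1],(800,600)))
    im,d=viewer.read_camera("scene"); cv2.imwrite("pics/s2.png",cv2.resize(im[200:400,250:500,::-1],(750,600)))
    env.pause(.4); print("held",force(pose(th,0)[1][:,1]),env.sense()["t"])
open("th.txt","w").write(str(th))
E
python3 press.py
```

```text
gap 0.006 -0.25
gap 0.003 -0.07
gap 0 -0.09
[(0.02, np.float64(-0.9)), (0.04, np.float64(2.0)), (0.06, np.float64(3.0)), (0.08, np.float64(3.4)), (0.1, np.float64(3.7)), (0.12, np.float64(3.5)), (0.14, np.float64(4.2)), (0.16, np.float64(5.0)), (0.18, np.float64(4.8)), (0.2, np.float64(5.0)), (0.22, np.float64(4.9)), (0.24, np.float64(6.0)), (0.26, np.float64(6.3)), (0.266, np.float64(6.1)), (0.272, np.float64(6.3)), (0.278, np.float64(6.0)), (0.284, np.float64(6.5)), (0.29, np.float64(6.4)), (0.296, np.float64(6.7)), (0.302, np.float64(7.0)), (0.308, np.float64(6.4)), (0.314, np.float64(6.6)), (0.32, np.float64(7.1)), (0.326, np.float64(6.5)), (0.332, np.float64(7.1)), (0.338, np.float64(6.8)), (0.344, np.float64(7.2)), (0.35, np.float64(7.1)), (0.356, np.float64(8.1)), (0.362, np.float64(9.4)), (0.368, np.float64(11.6)), (0.374, np.float64(13.1))] True 17.35 [0.53465245 0.17179385 0.11572483] [0.53812409 0.17250979 0.116     ]
held 12.863591257283337 18.4167
```

View pics/s2.png

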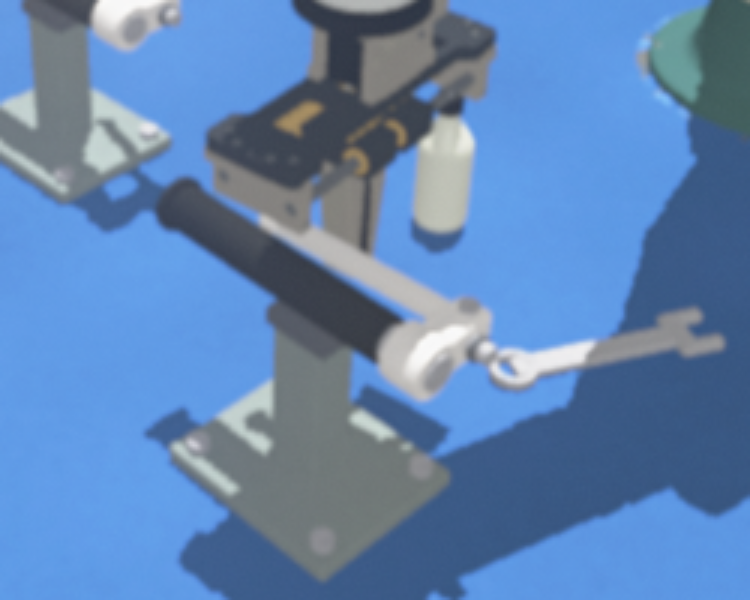

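```bash
cat > out.py <<'E'
from h import *
import cv2
env.pause(.3)
th=float(open("th.txt").read())
log=[]
while th>0:
    th=max(0,th-.025); p,R=pose(th,0); env.movel(p,R,rate=.012)
    s=env.sense(); log.append((round(th,3),round(s["t"],1),round(-s["wrist_force"]@R[:,1],1)))
print(log)
for g in (.004,.03):
    p,R=pose(0,g); env.movel(p,R,rate=.03 if g<.01 else .08)
env.movel(p-[.03,0,0],R,rate=.12); env.movel(p+[-.03,0,.14],R,rate=.15)
print(env.sense()["t"])
for c in("scene","top"):
    im,d=viewer.read_camera(c); cv2.imwrite(f"pics/{c}3.png",im[:,:,::-1])
    for n in("long_press","long_pivot","oil_bottle","spanner","short_press"):print(c,n,[(np.round(r["at"],3).tolist(),round(r["score"],2)) for r in tip_of(c,n)][:2])
    P,u,v=cloud(c,d)
    m=(P[:,2]>.135)&(P[:,2]<.165)&(P[:,0]>.49)&(P[:,0]<.55)
    for y in(.15,.19,.23):
        q=P[m&(abs(P[:,1]-y)<.01)];print(y,len(q),q[:,0].mean().round(4) if len(q) else "")
print(env.sense()["t"])
E
python3 out.py
```

```text
[(0.349, 19.1, np.float64(6.8)), (0.324, 19.4, np.float64(7.0)), (0.299, 19.8, np.float64(7.2)), (0.274, 20.2, np.float64(6.8)), (0.249, 20.6, np.float64(6.5)), (0.224, 20.9, np.float64(5.5)), (0.199, 21.3, np.float64(5.1)), (0.174, 21.6, np.float64(5.0)), (0.149, 22.0, np.float64(5.1)), (0.124, 22.4, np.float64(3.5)), (0.099, 22.8, np.float64(4.4)), (0.074, 23.1, np.float64(2.3)), (0.049, 23.5, np.float64(3.6)), (0.024, 23.9, np.float64(1.4)), (0, 24.2, np.float64(-0.1))]
26.45
scene long_press [([0.519, 0.172, 0.14], 0.62), ([0.51, -0.127, 0.143], 0.37)]
scene long_pivot [([0.524, 0.27, 0.135], 0.77)]
scene oil_bottle [([0.364, 0.034, 0.001], 0.92)]
scene spanner [([0.354, 0.212, 0.002], 0.61), ([0.582, 0.211, -0.0], 0.61)]
scene short_press [([0.51, -0.196, 0.141], 0.65)]
0.15 58 0.5263
0.19 66 0.5255
0.23 73 0.5254
top long_press [([0.52, 0.169, 0.14], 0.61)]
top long_pivot []
top oil_bottle [([0.364, 0.037, 0.006], 0.52)]
top spanner []
top short_press [([0.506, -0.195, 0.141], 0.47)]
0.15 60 0.5234
0.19 0 
0.23 0 
27.05
```

The crop shows the lever pressed parallel to the bar, with the fingers at (345,215) still outside it and an air gap to the grip. The force stayed on the fingers all the way back out. The lever is at rest at x≈0.523, as before, and nothing else has moved.

```bash
python3 -c "
from station import *
print(workorder.finish_job())"
```

```text
the job is handed in; nothing more can be done
None
```

The long lever was pressed to its stop at about 13 N, held there for over a second, eased all the way back out under the fingers and left clear; the job was handed in at about 27 s, with no verdict shown.

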